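# Clear the jammed lens pot from the feed chute

### The arm

A 7-joint arm with a two-finger parallel gripper is mounted at the origin on the work surface. World frame = base frame: x ahead of the robot, y to its left, z up, the work surface at z = 0. Lengths are in m, angles in rad, forces in N, time in s.
With the tool pointing down it reaches from about 0.35 to 0.9 m from the base axis. Payload 19.9 kg.
Tool frame: the origin (TCP) lies between the finger pads; the fingertips stand 19 mm ahead of it and the grasp point (between the pads) is the TCP; z points along the fingers, y is the direction in which the jaws open and shut (so a half turn about z gives the same grasp; the last joint's range is limited). The gripper opens to 94 mm and grips with 3 to 60 N. Pads are 16 mm wide; open, the fingers measure 119 mm over their backs; the gripper's body (75 mm by 177 mm) begins 78 mm behind the grasp point.
Start: joints at [-1.369, 0.417, -0.01, 1.614, 0.005, 1.111, -0.053], TCP at [0.15, 0.607, 0.224] pointing down, gripper open.
Joint ranges: [-2.81, 2.81], [-0.39, 2.02], [-1.27, 1.25], [0.06, 2.57], [-1.19, 4.33], [0.19, 2], [-2.82, 2.82]. Speed limits (rad/s): [1.89, 1.89, 2.39, 2.39, 3.01, 3.01, 3.01].

### API

Orientations are given as a 3x3 rotation matrix whose columns are the frame's x, y, z axes.
In Python, from rig import robot gives the robot as it stands. Calls block until the motion is done:
- robot.move_ptp(position, orientation): joint-space move of the TCP to a pose.
- robot.move_linear(position, velocity=0.15, frame=None, threshold=None): straight line of the TCP; frame=None keeps the orientation; velocity is the mean speed in m/s. With threshold (N) it stops when the force on the tool has changed by that much, and returns True; else False.
- robot.goto_joints(angles): joint-space move.
- robot.gripper_to(opening): finger opening in m; the grip force is fixed at half the most; returns when the fingers have stopped.
- robot.pause(seconds).
- robot.ik(position, orientation): joint angles nearest the present ones, or None.
- robot.get_state(): the state.
- robot.grab_frame(name): name is "scene" or "top"; returns the picture (480x640x3 uint8, red, green, blue); there is no depth.
- robot.camera_info(name): a dict with "fx", "fy", "cx", "cy" (pixels), "rvec" (rotation vector, rad) and "tvec" (3), from world to camera coordinates, as OpenCV has them. Camera axes: x right, y down, z forward; pixel columns grow to the right and rows downward; lengths in m; the calibration is good to about 2 mm. A picture is of the moment at which its call begins. camera_info takes no time and is no camera call.
A pose or a line that the arm cannot do raises robot.PlanningError and nothing moves.
- robot.sign_off(): hands the job in, once; it reports no verdict.
The state is a dict: "time": time; "qpos": joint angles; "joint_vel": joint speeds; "effort": joint torques, N m; "ee_pos": TCP position; "tool_rot": TCP orientation; "force": force on the tool from outside, world axes, zero at the start; "moment": the same for the moment, N m; "opening": finger opening in m.
Only numpy, scipy, OpenCV 4.12 (cv2) and the standard library are available. Lean on these libraries where they do the work, as an engineer would, in place of code of your own. Each camera call takes 0.05 s, during which the arm holds its last target.

### The job

The amber pot with the orange cap is the wrong size and has jammed at the low end of the feed chute, with its foot caught under the blue keeper lips. Nudge it back up the chute until its foot is out from under the lips, then lift it out and set it down gently, standing upright, in the red tray. Leave the good pot waiting higher up in the chute where it is.

Things in the scene. Friction and masses are not known exactly. Their poses are not given: they have to be found in the camera images.
- jam_mid (a point): Jammed pot, 64 mm tall, 60 g: white foot disc 46 mm wide, 6 thick; amber body 30 wide, 6 to 44 mm up (grip or push here); orange cap 24 wide above. Point on its axis, 32 mm above its underside; z to the cap. It stands square on the slope, foot under the lips, axis 0-4 mm uphill of the chute origin; foot clear of the lips at 68 mm, meets the waiting pot at about 150.
- waiting_mid (a point): Good pot waiting loose in the upper chute, white with blue band and blue cap, 64 mm tall, body 30 mm and foot 37 mm wide; point on its axis, half-way up. It stands 190-200 mm uphill of the jammed pot. Leave it.
- chute: Fixed feed chute. Origin on the table below its centre line; x level, uphill along it; z up. Slick white floor 45 mm up at the origin, climbs 6 deg to +x, from -75 to 255 mm. Walls 60 mm wide overall, 13 high. Blue lips over both sides from -60 to +45 mm, undersides 9 and tops 13 mm above the floor, 36 mm slot between; open above beyond. Throat 40 mm wide below -15. Pots do not slide back down.
- tray: Red open tray fixed to the table, 104 mm square outside, walls 4 mm thick and 12 mm high, floor 4 mm thick; origin at the centre of its underside, on the table, z up. A like tray in green, with two lens cases in it, is not for this pot.
Things that resemble listed ones, but are neither listed nor needed, are in the scene too. Leave any yellow look-alike of the part that bears jam_mid alone.

How it is judged:
By the outcome, as a careful person would: the job done as asked, in the order asked, and still so for the second after the job is handed in, with the robot touching nothing.
It also fails if it takes over 48 s, if anything falls off the work surface, if the arm or the gripper's body presses on something with over 40 N, if the wrist force passes 120 N, or if a joint passes its speed limit or range.

## Working session

There is one attempt and no reset: what is moved stays moved. The work goes in short steps, each a Python script; the robot and the scene stay as the last script left them, time stands still between calls to the robot, and variables do not carry over. Pictures are saved under pics/ and viewed, and the job is handed in when it is done.

```bash
ls; mkdir -p pics
python3 - <<'E'
from rig import robot
import cv2
for n in("scene","top"):
    im=robot.grab_frame(n); cv2.imwrite(f"pics/{n}0.png",im[:,:,::-1]); print(robot.camera_info(n))
s=robot.get_state(); print(s["time"],s["ee_pos"],s["tool_rot"])
E
```

```text
pics
{'fx': 618.6857444297021, 'fy': 618.6857444297021, 'cx': 321.4398518767638, 'cy': 240.68814943463383, 'rvec': array([ 1.99236147,  0.86099518, -0.45232814]), 'tvec': array([-0.37208869, -0.14615696,  1.30863198])}
{'fx': 594.6799936619008, 'fy': 594.6799936619008, 'cx': 328.6731778295514, 'cy': 242.123637705183, 'rvec': array([ 2.1101901 , -2.17807094,  0.10730867]), 'tvec': array([-0.00256736,  0.57327847,  0.78976244])}
0.1 [0.15016813 0.60635663 0.22391309] [[-9.70675303e-01  2.40394296e-01 -1.96157816e-04]
 [ 2.40394365e-01  9.70674690e-01 -1.09357569e-03]
 [-7.24839291e-05 -1.10866214e-03 -9.99999383e-01]]
```

View pics/scene0.png

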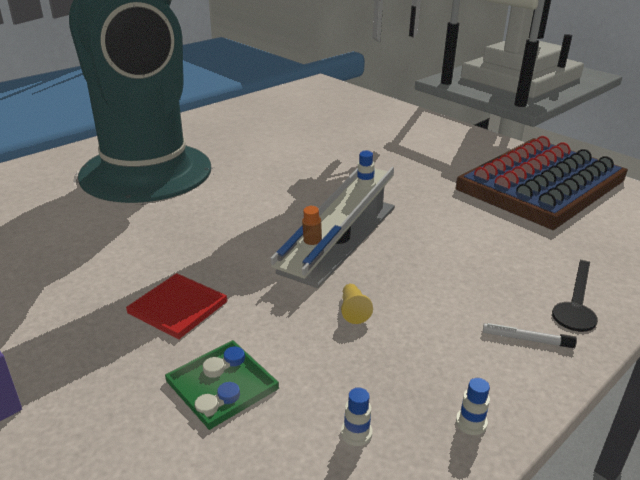

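View pics/top0.png

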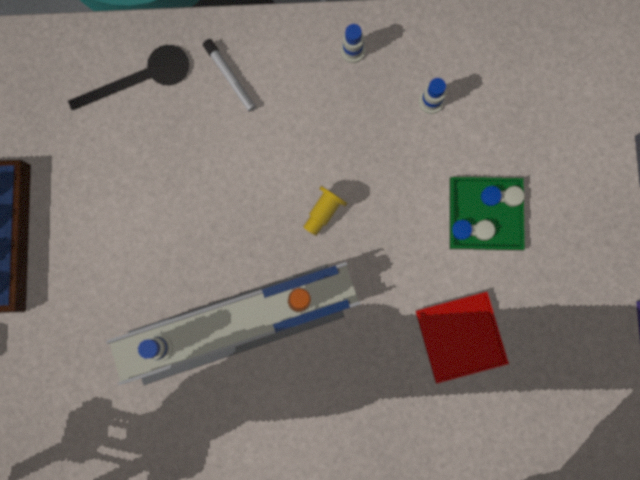

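Candidates: the jammed pot is amber with an orange cap, scene (312,225), top (300,299). The others are the yellow lying look-alike, scene (356,305), top (323,211); the waiting pot, scene (366,165), top (151,348); and two loose white/blue pots, scene (357,417) and (475,407). The red tray is at scene (178,304), top (462,337) and the green one at top (487,213). I choose the one standing between the blue lips, and will check it in a crop.

```bash
cat > h.py <<'E'
import numpy as np,cv2
from rig import robot
def cam(n):
    c=robot.camera_info(n);R=cv2.Rodrigues(np.array(c["rvec"]))[0];t=np.array(c["tvec"]).ravel()
    K=np.array([[c["fx"],0,c["cx"]],[0,c["fy"],c["cy"]],[0,0,1]]);return K,R,t
def ray(n,uv):
    K,R,t=cam(n);d=R.T@np.linalg.solve(K,[uv[0],uv[1],1.]);return -R.T@t,d/np.linalg.norm(d)
def onz(n,uv,z):
    o,d=ray(n,uv);return o+d*(z-o[2])/d[2]
def proj(n,P):
    K,R,t=cam(n);p=K@(R@np.array(P)+t);return p[:2]/p[2]
def tri(a,b):
    Pm=[]
    for n in("scene","top"):
        K,R,t=cam(n);Pm.append(K@np.c_[R,t])
    X=cv2.triangulatePoints(Pm[0],Pm[1],np.array(a,float).reshape(2,1),np.array(b,float).reshape(2,1)).ravel();return X[:3]/X[3]
def mask(im,lo,hi):
    return cv2.inRange(cv2.cvtColor(im,cv2.COLOR_RGB2HSV),np.array(lo),np.array(hi))
def blobs(m,amin=25):
    n,l,s,c=cv2.connectedComponentsWithStats(m)
    return [(i,s[i],c[i],l==i) for i in range(1,n) if s[i][4]>=amin]
E
python3 - <<'E'
from h import *
I={n:cv2.imread(f"pics/{n}0.png")[:,:,::-1].copy() for n in("scene","top")}
for n in I:
    for nm,lo,hi in(("orange",(5,150,60),(14,255,255)),("red",(0,180,40),(3,255,255)),("blue",(105,120,50),(125,255,255))):
        for i,s,c,_ in blobs(mask(I[n],lo,hi)): print(n,nm,s[:5],c.round(1))
cs=cv2.resize(I["scene"][140:290,250:420],None,fx=4.4,fy=3.8*1.15,interpolation=cv2.INTER_CUBIC)
cv2.imwrite("pics/c1.png",cv2.resize(I["scene"][150:285,260:410],None,fx=4,fy=4)[:,:,::-1])
cv2.imwrite("pics/c2.png",cv2.resize(I["top"][250:400,240:440],None,fx=4,fy=4)[:,:,::-1])
E
```

```text
scene orange [303 206  18  38 502] [311.2 223.7]
scene red [ 128  274   98   62 2767] [177.9 304.7]
scene blue [360 151  13  15 166] [365.6 157.9]
scene blue [358 172  16   8  86] [365.4 175.7]
scene blue [278 227  25  27 192] [290.8 241.2]
scene blue [303 226  38  37 290] [321.8 244.3]
scene blue [224 347  21  19 311] [234.1 355.6]
scene blue [468 379  21  25 432] [477.6 390.7]
scene blue [218 382  21  22 301] [227.4 391.3]
scene blue [349 388  20  26 446] [358.1 400.6]
scene blue [462 406  24  16 172] [472.6 415.9]
scene blue [345 420  25  12 123] [358.5 426.6]
top orange [ 14 215   3  25  45] [ 15.  226.9]
top orange [ 11 279   4  25  56] [ 12.6 290.7]
top orange [289 289  21  21 341] [299.1 299.1]
top red [ 417  293   91   89 4640] [461.5 335.9]
top blue [346  24  15  20 239] [352.9  33.6]
top blue [428  78  18  19 248] [436.4  87.3]
top blue [424 100  13   7  29] [429.4 104.1]
top blue [  0 167  13   8  82] [  5.7 169.8]
top blue [  0 178  12  69 542] [  5.  212.6]
top blue [482 187  19  18 280] [491.1 195.4]
top blue [453 220  19  19 278] [461.8 229.3]
top blue [  0 248  10  32 211] [  4.4 263.5]
top blue [264 267  73  28 393] [302.8 280. ]
top blue [  0 279   8  25 137] [  3.3 293.4]
top blue [275 301  73  28 502] [313.  314.9]
top blue [139 340  19  18 254] [147.9 348.6]
```

```bash
sleep 1
```

```text
(no output)
```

View pics/c1.png

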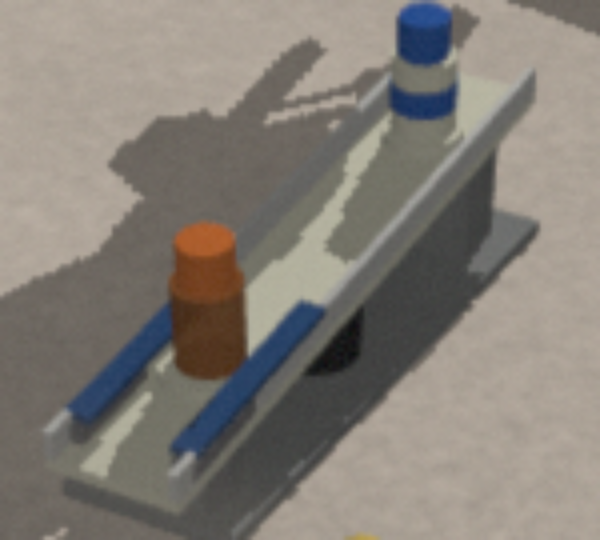

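View pics/c2.png

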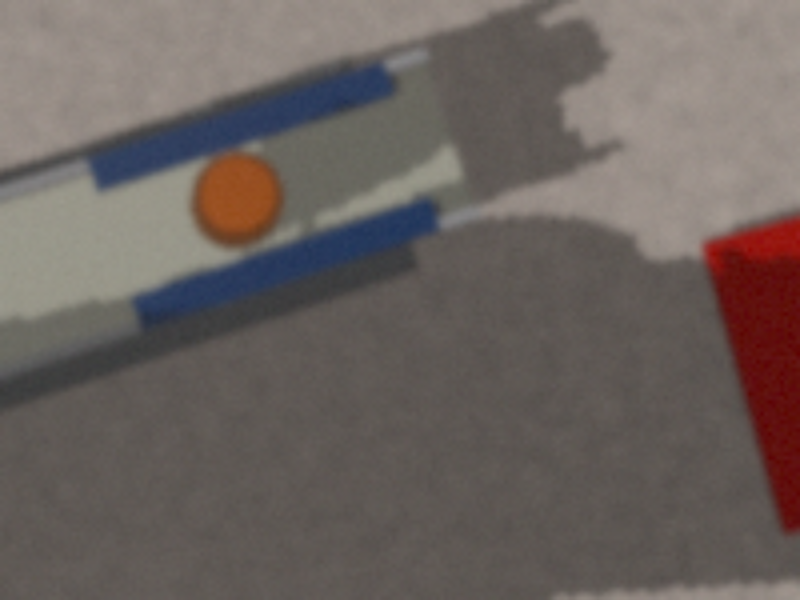

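The crops confirm it: amber body, orange cap (top 299,299), standing between the blue lips with the waiting pot uphill. Next is the metric geometry.

Run:
```python
from h import *
I={n:cv2.imread(f"pics/{n}0.png")[:,:,::-1].copy() for n in("scene","top")}
# cap: top view
T=np.tan(np.radians(6))
B=[b for b in blobs(mask(I["top"],(105,120,50),(125,255,255)),300) if 250<b[2][0]<330 and 270<b[2][1]<330]
ends=[]
for i,s,c,m in B:
    r=cv2.minAreaRect(np.argwhere(m)[:,::-1].astype(np.float32)); p=cv2.boxPoints(r); p=p[np.argsort(p[:,0])]
    up=p[:2].mean(0); dn=p[2:].mean(0)
    U=onz("top",up,.0626);D=onz("top",dn,.0516); ends.append((U,D)); print("lip",U,D,np.linalg.norm(U-D),r)
U=np.mean([e[0] for e in ends],0);D=np.mean([e[1] for e in ends],0)
ax=(U-D);ax[2]=0;L=np.linalg.norm(ax);ax/=L;print("sep",np.linalg.norm((ends[0][0]-ends[1][0])),"L",L)
mid=(U+D)/2; O=mid-ax*(-.0075); print("axis",ax,np.degrees(np.arctan2(ax[1],ax[0])),"O",O[:2])
n=np.array([-ax[1],ax[0],0])
def sc(P): d=P-O;return np.round([d@ax,d@n,P[2]],4)
om=blobs(mask(I["top"],(5,150,60),(14,255,255)),200)[0]
cap=onz("top",om[2],.109);print("cap",cap,sc(cap))
# triangulate cap top: scene top-ellipse approx
print("tri cap",sc(tri((311.3,210.8),om[2])))
# waiting: top cap disc z ~ .045+.195*T+.0636
W=onz("top",(149,348.6),.045+.195*T+.0636);print("wait",sc(W),sc(tri((366,155),(149,348.6))))
rm=blobs(mask(I["top"],(0,150,40),(4,255,255))|mask(I["top"],(176,150,40),(180,255,255)),2000)[0]
r=cv2.minAreaRect(np.argwhere(rm[3])[:,::-1].astype(np.float32));p=cv2.boxPoints(r);q=np.array([onz("top",x,.012) for x in p])
print("tray",q.mean(0),np.linalg.norm(q-np.roll(q,1,0),axis=1),"ang",np.degrees(np.arctan2(*(q[1]-q[0])[[1,0]])),p.mean(0))
print("tray tri",tri((177.5,303.5),p.mean(0)), proj("scene",[*q.mean(0)[:2],.004]))
for s in(-75,255):
  for w in(-30,30):
    P=O+ax*s/1000+n*w/1000;P[2]=.045+s/1000*T+.013;print(s,w,proj("top",P).round(1),proj("scene",P).round(1))
```

```text
lip [0.50433076 0.06607788 0.0626    ] [ 0.53381482 -0.0294947   0.0516    ] 0.10062021638286704 ((300.1499938964844, 280.95001220703125), (6.324555397033691, 74.94596862792969), 71.56504821777344)
lip [0.45780037 0.0527088  0.0626    ] [ 0.48681892 -0.04394396  0.0516    ] 0.10151271995376229 ((311.3999938964844, 315.70001220703125), (7.273237705230713, 76.21087646484375), 71.56504821777344)
sep 0.0484129069506073 L 0.10046533859453372
axis [-0.29115821  0.95667492  0.        ] 106.92730920177284 O [0.49350753 0.01851207]
cap [0.49306035 0.01671445 0.109     ] [-0.0016  0.001   0.109 ]
tri cap [-0.0011  0.0003  0.1062]
wait [0.1887 0.0004 0.1291] [ 0.1899 -0.0005  0.1266]
tray [ 0.43725842 -0.20121252  0.012     ] [0.10316493 0.10561217 0.10328058 0.10393998] ang -76.58844024339425 [461.64618 336.86926]
tray tri [ 0.43710166 -0.2015518   0.00736013] [177.52046193 305.18749513]
-75 -30 [346.5 261.3] [303.4 269.5]
-75 30 [361.  303.4] [269.8 258.1]
255 -30 [104.8 340.8] [393.9 166.6]
255 30 [117.5 385.8] [364.9 159.5]
```

```bash
cat >> h.py <<'E'
ax=np.array([-0.29115821,0.95667492,0]);Z=np.array([0,0,1.]);a=np.radians(6)
X=np.cos(a)*ax+np.sin(a)*Z;N=-np.sin(a)*ax+np.cos(a)*Z
cap=np.array([.4932,.0167,.109]);base=cap-.064*N
def rot(y,z): return np.c_[np.cross(y,z),y,z]
TR=np.array([.4372,-.2013,0])
ty=np.array([np.cos(np.radians(-76.6+180)),np.sin(np.radians(-76.6+180)),0])
E
python3 - <<'E'
from h import *
print(base)
for sg in(1,-1):
    for p,R in((base+.17*N+.003*X,rot(sg*X,-N)),(base+.035*N+.003*X,rot(sg*X,-N)),(base+.035*N+.09*X,rot(sg*X,-N)),(base+.17*N+.09*X,rot(sg*X,-N)),(TR+[0,0,.16],rot(sg*ty,-Z)),(TR+[0,0,.039],rot(sg*ty,-Z))):
        q=robot.ik(p,R);print(sg,None if q is None else np.round(q,2))
E
```

```text
[0.4912522  0.02309998 0.0453506 ]
1 [-0.65  0.27  0.74  1.94 -0.32  1.07  2.11]
1 [-0.43  0.44  0.47  2.05 -0.42  0.78  2.18]
1 [-0.53  0.38  0.37  2.09 -0.35  0.75  1.95]
1 [-0.67  0.18  0.54  1.97 -0.23  1.04  1.85]
1 [-0.56  0.47  1.17  2.05 -0.53  0.96  2.69]
1 [-0.23  0.57  0.74  2.12 -0.61  0.68  2.73]
-1 [-0.76  0.3   0.89  1.94 -0.38  1.08 -0.97]
-1 [-0.66  0.51  0.76  2.05 -0.62  0.84 -0.78]
-1 [-0.77  0.43  0.66  2.09 -0.52  0.79 -1.03]
-1 [-0.85  0.2   0.75  1.98 -0.28  1.05 -1.24]
-1 [-0.41  0.35  0.93  2.05 -0.36  0.91 -0.62]
-1 [-0.07  0.5   0.53  2.11 -0.42  0.63 -0.58]
```

Choosing sign −1, which leaves the wrist in mid-range. Approach, then look before gripping.

Run:
```python
from h import *
R=rot(-X,-N)
robot.move_ptp(base+.17*N+.003*X,R)
hit=robot.move_linear(base+.036*N+.003*X,.08,threshold=8)
s=robot.get_state();print(hit,s["time"],s["ee_pos"],(base+.036*N+.003*X),s["force"].round(2))
for n in("scene","top"):
    cv2.imwrite(f"pics/{n}1.png",robot.grab_frame(n)[:,:,::-1])
im=cv2.imread("pics/scene1.png");cv2.imwrite("pics/scene1c.png",cv2.resize(im[130:300,230:430],None,fx=3.5,fy=3.5))
```

```text
False 4.375 [0.49166745 0.02235258 0.0817651 ] [0.49147915 0.0223543  0.08146697] [-0.16 -0.18  0.23]
```

View pics/scene1c.png

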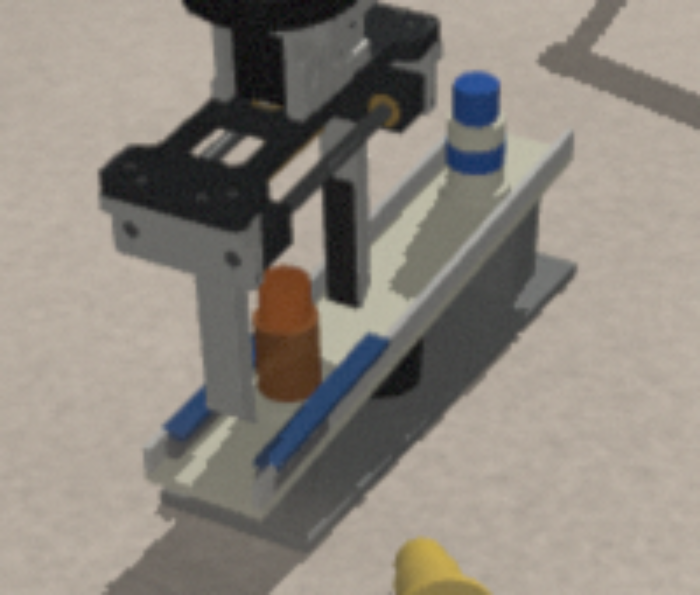

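The fingers straddle the pot along the chute (crop 230,350 and 345,240), with the tips above the lips. Now close and slide uphill.

Run:
```python
from h import *
def st(l):
    s=robot.get_state();d=s["ee_pos"]-base;print(l,round(s["time"],2),"s,n",(d@X).round(4),(d@N).round(4),"open",round(s["opening"],4),"F",s["force"].round(1))
robot.gripper_to(.026);st("closed")
p=robot.get_state()["ee_pos"]
t=base+.036*N
hit=robot.move_linear(t+.02*X,.04,threshold=25);st(f"a{hit}")
if not hit:
    hit=robot.move_linear(t+.090*X,.05,threshold=25);st(f"b{hit}")
for n in("scene","top"):
    cv2.imwrite(f"pics/{n}2.png",robot.grab_frame(n)[:,:,::-1])
im=cv2.imread("pics/scene2.png");cv2.imwrite("pics/scene2c.png",cv2.resize(im[130:300,230:430],None,fx=3.5,fy=3.5))
```

```text
closed 5.48 s,n 0.003 0.036 open 0.029 F [-0.6 -0.4 -0.4]
aFalse 6.06 s,n 0.0202 0.036 open 0.0293 F [-0.2 -0.4  0.1]
bFalse 7.61 s,n 0.0898 0.036 open 0.0294 F [-0.2 -0.2  0.1]
```

View pics/scene2c.png

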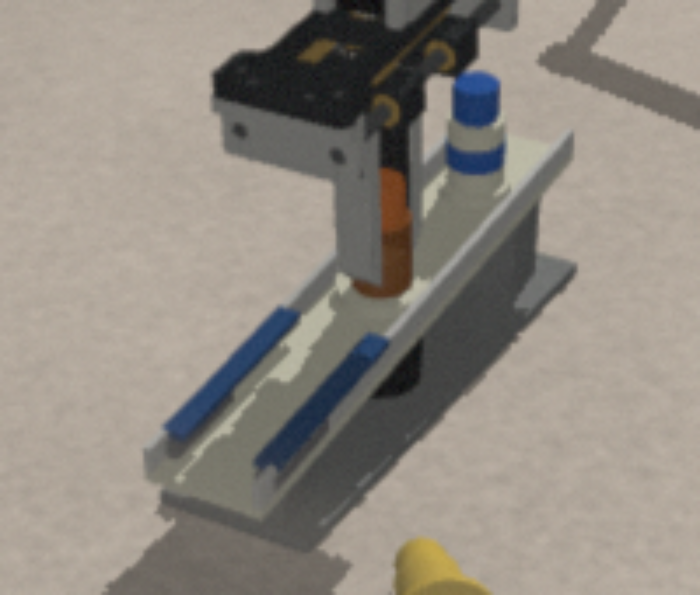

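The pot is held about 90 mm uphill (crop 383,240), past the lip ends (crop 380,340), and the waiting pot has not moved. Lift and carry.

Run:
```python
from h import *
def st(l):
    s=robot.get_state();print(l,round(s["time"],2),s["ee_pos"].round(4),"open",round(s["opening"],4),"F",s["force"].round(1))
robot.move_linear(base+.036*N+.090*X+.11*N,.08);st("lift")
cv2.imwrite("pics/scene3.png",robot.grab_frame("scene")[:,:,::-1])
R=rot(-ty,-Z)
robot.move_linear(TR+[0,0,.17],.15,frame=R);st("over")
robot.move_linear(TR+[0,0,.065],.08);st("low")
for n in("scene","top"):
    cv2.imwrite(f"pics/{n}4.png",robot.grab_frame(n)[:,:,::-1])
im=cv2.imread("pics/scene4.png");cv2.imwrite("pics/scene4c.png",cv2.resize(im[200:370,80:280],None,fx=3.5,fy=3.5))
```

```text
lift 9.23 [0.4694 0.0941 0.1996] open 0.0295 F [ 0.7 -0.1 -0.8]
over 11.43 [ 0.4373 -0.2008  0.17  ] open 0.0294 F [ 0.7  0.1 -0.2]
low 12.89 [ 0.4375 -0.2013  0.0654] open 0.0296 F [ 0.7 -0.  -0.3]
```

View pics/scene4c.png

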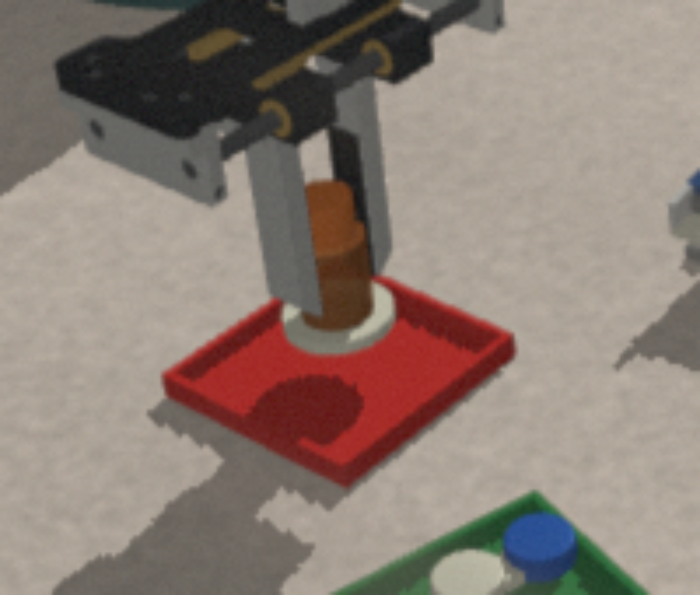

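View pics/scene3.png

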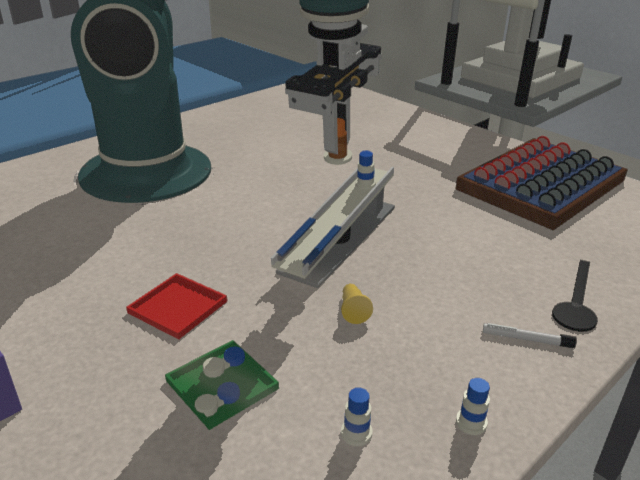

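The pot is clear of the chute and held upright over the tray, its foot at crop (338,318) inside the rim. Lower until contact.

Run:
```python
from h import *
def st(l):
    s=robot.get_state();print(l,round(s["time"],2),s["ee_pos"].round(4),"open",round(s["opening"],4),"F",s["force"].round(1));return s
hit=robot.move_linear(TR+[0,0,.046],.03,threshold=2.5);st(hit)
if not hit:
    hit=robot.move_linear(TR+[0,0,.034],.015,threshold=2.5);st(hit)
s=robot.get_state();z=s["ee_pos"][2]
for n in("scene","top"):
    cv2.imwrite(f"pics/{n}5.png",robot.grab_frame(n)[:,:,::-1])
im=cv2.imread("pics/scene5.png");cv2.imwrite("pics/scene5c.png",cv2.resize(im[200:370,80:280],None,fx=3.5,fy=3.5))
```

```text
False 13.78 [ 0.4372 -0.2014  0.046 ] open 0.0296 F [ 0.4 -0.8 -1.4]
True 14.28 [ 0.4372 -0.2013  0.0397] open 0.0297 F [0.8 0.3 1.1]
```

View pics/scene5c.png

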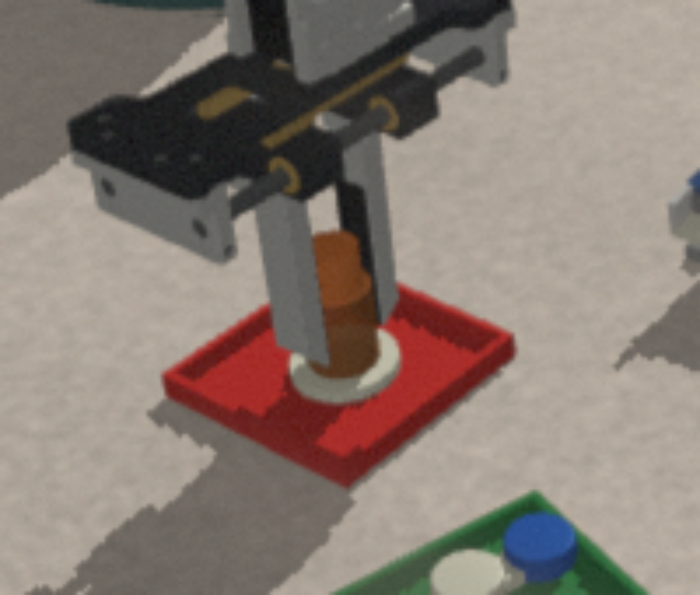

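Contact came at TCP z 0.0397 (0.040 expected), with the foot at crop (345,365), mid-tray. Release and retreat.

Run:
```python
from h import *
def st(l):
    s=robot.get_state();print(l,round(s["time"],2),s["ee_pos"].round(4),"open",round(s["opening"],4),"F",s["force"].round(1))
robot.pause(.3)
robot.gripper_to(.06);st("open")
p=robot.get_state()["ee_pos"]
robot.move_linear(p+[0,0,.14],.08);st("up")
robot.move_linear(p+[-.04,-.12,.2],.15);st("away")
I={n:robot.grab_frame(n) for n in("scene","top")}
for n in I: cv2.imwrite(f"pics/{n}6.png",I[n][:,:,::-1])
for i,s,c,m in blobs(mask(I["top"],(5,150,60),(14,255,255)),150): print("top",s,c.round(1),onz("top",c,.068))
print([ (c.round(1)) for i,s,c,m in blobs(mask(I["top"],(105,120,50),(125,255,255)),150)])
print([ (s,c.round(1)) for i,s,c,m in blobs(mask(I["scene"],(5,150,60),(14,255,255)),100)])
print("expected upright axis scene", [proj("scene",[.4372,-.2013,z]).round(1) for z in(.004,.068)])
```

```text
open 15.33 [ 0.437  -0.2011  0.0398] open 0.0601 F [0.2 0.  0.6]
up 17.23 [ 0.4369 -0.2011  0.1795] open 0.0596 F [ 0.   0.5 -0.7]
away 18.32 [ 0.3972 -0.3204  0.2394] open 0.06 F [0.8 0.7 0.1]
top [452 327  28  21 434] [465.6 336.9] [ 0.43876805 -0.19563192  0.068     ]
[array([352.9,  33.6]), array([436.4,  87.4]), array([  6. , 197.1]), array([491.1, 195.4]), array([  5.4, 229.8]), array([461.8, 229.3]), array([  4.7, 263.4]), array([311.2, 277.2]), array([314.8, 314.1]), array([147.8, 348.5])]
[(array([165, 266,  23,  41, 676], dtype=int32), array([175.7, 285.9]))]
expected upright axis scene [array([177.4, 305.2]), array([172.6, 270.1])]
```

View pics/scene6.png

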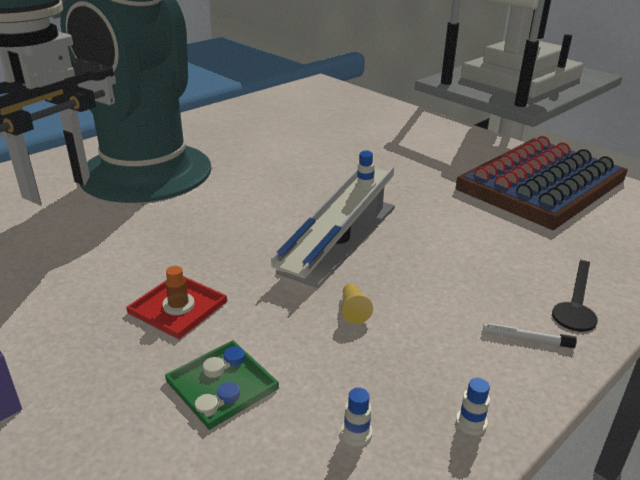

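View pics/top6.png

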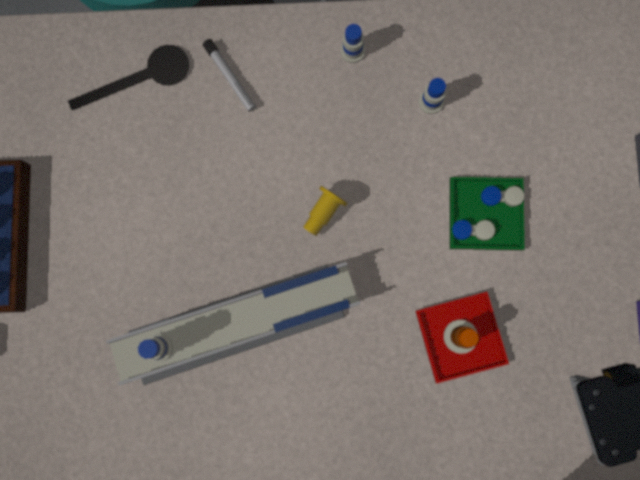

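The pot stands upright in the red tray (scene 176,288; top 462,337). The waiting pot has not moved (147.8,348.5 against 147.9,348.6 before), and the arm is clear.

```bash
python3 -c "
from rig import robot
robot.pause(.3);print(robot.sign_off(),robot.get_state()['time'])"
```

```text
the job is handed in; nothing more can be done
the job is handed in; nothing more can be done
```

I gripped the jammed pot lengthwise in the chute and slid it about 90 mm uphill. That took its foot clear of the lips. I then lifted it out and set it down in the red tray, stopping at first contact (TCP z 0.0397, 0.040 expected), and signed off about 19 s into the 48 s limit.

**Last checks, before signing off:**
- The pot stands upright at the middle of the tray in both views.
- The waiting pot's cap moved by only 0.1 px, so it is still where it was. The yellow look-alike and the green tray look unchanged.
- The arm is clear of everything, and no force I read between moves exceeded about 2 N.

**Checks that did not fully agree:**
- **Lip length:** my camera measurement came out about 4 mm short, which I put down to the edges of the colour mask. The other dimensions I compared agreed within about 3 mm.
- **Cap position:** the final top-view colour fix put the cap about 6 mm from the tray centre. The mask takes in part of the amber body, so I judged uprightness and position from the pictures and the scene view instead.

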